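# Load a brake-pad sled through the spring chip gate

## Task

Pick up the black sled by the brake pad clamped in it and slide it along the grinder's lane, pushing the orange spring gate open with its nose, until it is fully home against the end stop with the stop's brass plunger pressed in flush. Feel for the stop and be gentle: never push the sled or gripper against the gate, walls, roof or stop harder than about 2 kg of hand force. Then let go and leave the sled in there with the gate swung fully shut behind it, and leave the other things on the bench where they are.

Things in the scene. Friction and masses are not known exactly. Their poses are not given: they have to be found in the camera images.
- pad (a point): Centre of the brake pad (steel plate and rust-red lining, one block 44 mm long in x, 16 mm thick in y, 70 mm tall) clamped upright on the loose black sled. 61 mm above the sled's underside, 35 mm below the pad's top. x along the sled, z up. Grip the pad across its 16 mm, at this height or a little above, so that the fingertips stay above the lane's roof; held much higher it tilts in the grip under load.
- sled: The black sled under the pad, on the bench at the start: 74 mm long in x, 44 mm wide in y, 26 mm tall, round ends of 22 mm radius, same front and back; with pad about 0.5 kg. Origin at the centre of its underside, x along it.
- grinder: Bench brake-pad grinder, off, fixed. Origin: middle of its loading lane's mouth, in the plane of the shut gate, at bench level; x runs into the lane, y left, z up. Lane walls 25 mm either side of the middle (left: 29 mm in the first 60 mm, room for the open gate), 3 mm free each side of a centred sled. Wheel guard and motor, 137 mm high, start 230 mm inside.
- apron (a point): A point in the middle of the open apron before the mouth, 70 mm out, on the lane's aluminium floor: floor top 10 mm above the bench, 110 mm wide, from 100 mm before the mouth to 230 mm inside. Set the sled down here and slide it in. Yellow cheeks funnel into the mouth over its last 45 mm, some 94 mm apart at the outer end.
- roof (a point): Top of the lane's clear roof, 104 mm inside the mouth, in the middle of its slot. Roof underside 40 mm, top 44 mm above the bench, from the mouth to 210 mm inside, with a 28 mm wide slot along the middle, open at the mouth, through which the pad stands up. The sled does not fit in from above.
- stop_zone (a point): Lane floor 155 mm inside the mouth, the middle of where the dark steel end stop may stand (this point does not move with it). Set by hand, its rigid face lies 140 to 170 mm inside, different each time and not measured: feel for it. Sled home = nose against that face, sled's middle 37 mm before it (103 to 133 mm inside).
- gate (a joint): Angle of the orange spring gate in the mouth (50 mm wide, 17 mm tall, its lower edge 21 mm above the bench), hinged on an upright pin at the left of the mouth: 0 = shut across the mouth, grows as it swings inward (into the lane), at most 1.75 rad. The spring always shuts it: torque about 0.03 N m when shut, 0.1 N m at 1.5 rad: a few newtons on the sled, pressing it to the right. Sled clears it once its middle is 88 mm inside.
- plunger (a joint): How far the brass plunger (12 mm across) of the end stop's switch is pressed, in m: 0 = standing 8 mm proud of the stop's face towards the mouth, 0.008 = flush with the face (sled home). It lies in the middle of the lane, 30 mm above the bench. Its spring is weak: 0.3 N at first, 0.65 N when flush.
- spare_pad: Bystander: spare brake pad lying flat, 100 x 44 x 16 mm, origin under its centre.
- spray_can: Bystander: red can, 66 mm across, 120 mm tall, origin under its centre.
- mug: Bystander: blue mug, 80 mm across, 95 mm tall, origin under its centre.
- jar: Bystander: jar with yellow lid, 70 mm across, 90 mm tall, origin under its centre.
- wrench: Bystander: wrench lying flat, about 200 mm long.
- bearing: Bystander: steel bearing ring lying flat, 62 mm across, 16 mm tall, origin under its centre.
- screwdriver: Bystander: screwdriver lying, about 200 mm long.

How it is judged (in metres and radians):
On the way, in this order (a step that is already met when the one before it is completed fails the run):
1. the sled's nose has pushed the gate open and the sled is standing in the mouth of the lane (value of joint gate above 0.8 rad and x of pad in the frame of grinder above 0 m and z of pad in the frame of grinder below 0.078 m), for 0.05 s.
2. the sled is home: the plunger is pressed in flush (at least 6.7 of its 8 mm) (value of joint plunger above 0.0067 m and x of pad in the frame of grinder above 0.095 m), for 0.2 s.
At the end, for the whole second after the job is handed in: The sled stands flat in the lane, released and at rest, its middle 95 to 140 mm inside the mouth and within 8 mm of the lane's middle, the plunger pressed in at least 6.7 of its 8 mm, and the gate shut to within 0.08 rad (all of step 2 and value of joint gate below 0.08 rad and x of pad in the frame of grinder below 0.14 m and y of pad in the frame of grinder between -0.008 and 0.008 m and angle between pad's own z axis and vertical below 0.06 rad and height (world z) of pad below 0.075 m and linear speed of sled below 0.01 m/s); the robot touches nothing.
It fails at once if the sled is pushed against the machine (gate, walls, roof or stop; its floor does not count) with more than 20 N (contact force between sled and grinder above 20 N).
It fails at once if the robot presses on the machine with more than 20 N (contact force between the arm and grinder above 20 N).
It fails at once if a bystander is moved more than 30 mm (distance of any of spare_pad, spray_can, mug, jar, wrench, bearing, screwdriver from where it was at the start of the episode above 0.03 m).
It also fails if it takes over 64 s, if anything falls off the work surface, if the arm or the gripper's body presses on something with over 40 N, if the wrist force passes 120 N, or if a joint passes its speed limit or range.

## Robot

A 6-joint arm with a two-finger parallel gripper is mounted at the origin on the work surface. World frame = base frame: x ahead of the robot, y to its left, z up, the work surface at z = 0. Lengths are in m, angles in degrees, forces in N, time in s.
With the tool pointing down it reaches from about 0.4 to 0.825 m from the base axis. Payload 7 kg.
Tool frame: the origin (TCP) lies midway between the tips of the shut fingers; the grasp point (between the pads) lies 19 mm behind it; z points along the fingers, y is the line along which they close (so a half turn about z gives the same grasp; the last joint's range is limited). The gripper opens to 88 mm and grips with 3 to 60 N. Pads are 19 mm wide; open, the fingers measure 130 mm over their backs; the gripper's body (78 mm by 193 mm) begins 47 mm behind the grasp point.
Start: joints at [-50.185, 20.546, 0.682, 0, -70.136, -16.507], TCP at [0.267, -0.62, 0.197] pointing down, gripper open.
Joint ranges: [-176.03, 176.03], [-82.01, 121.73], [-58.28, 71.71], [-173.87, 95.51], [-174.79, -0.11], [-173.66, 173.66]. Speed limits (degrees/s): [136.94, 136.94, 172.46, 180, 180, 180].

## Interface

Orientations are given as [roll, pitch, yaw] about the fixed x, y, z axes, in that order (R = Rz(yaw) Ry(pitch) Rx(roll)).
In Python, from plant import r, eyes, workorder gives the robot as it stands.
- The arm moves only by the tool step_arm, never from a script. Its argument "plan" is a list of rows, each a list of 5 numbers: the shift along the tool's x, y, z each as a share of 25 cm, from -1 to 1, then the turn about the tool's z as a share of 60 degrees, from -1 to 1, then the finger opening in mm, from 0 to 87.6. In form: [[x, y, z, turn, jaw], ...]. A call has 1 to 12 rows; each row is the pose to reach, as a shift and turn from the pose commanded when the call began, along the tool's axes at that moment; what a row does not reach only later rows make up. A row lasts 1/12 s, in which the tool goes at most 41.7 mm and 7.16 degrees, less where a joint would pass 70% of its speed; a pose out of reach is approached as far as the arm can. A call with a number of a shift or a turn outside -1 to 1 is refused whole. A call with a gripper value outside its range is refused whole. The fingers move at their own pace and stop on an object; "newtons" is the grip in N (left out, the last holds). Time passes only in rows, so rows that repeat a pose let the fingers close. It gives the time, the measured TCP pose, the force, the opening and the grip force at its end, in the units of the state.
- r.get_state(): the state, without advancing time (a new reading comes with each control period).
- eyes.capture(name): name is "side" or "top"; returns the picture (384x512x3 uint8, red, green, blue); there is no depth.
- eyes.camera_model(name): a dict with "fov_y" (degrees; the focal length in pixels is half the picture's height over the tangent of half this angle, whatever the lens; pixels are square), "cx", "cy" (the principal point, pixels), "world_to_cam" (4x4, takes a point from world to camera coordinates). Camera axes: x right, y up, looking along -z (the intrinsics and any distortion apply to the point x, -y, -z); pixel columns grow to the right and rows downward; lengths in m; the calibration is good to about 2 mm. A picture is of the moment at which its call begins. camera_model takes no time and is no camera call.
- workorder.close_job(): hands the job in; it is judged then, once.
The state is a dict: "time_s": time; "joints": joint angles; "qd": joint speeds; "joint_torque": joint torques, N m; "tcp_pos": TCP position; "eef_rot": TCP orientation; "contact_force": force on the tool from outside, world axes, zero at the start; "moment": the same for the moment, N m; "gripper_width": finger opening in m; "gripper_force": force on a finger pad.
Only numpy, scipy, OpenCV 4.12 (cv2) and the standard library are available. Lean on these libraries where they do the work, as an engineer would, in place of code of your own. Each camera call takes 0.05 s, during which the arm holds its last target. There are 200 camera calls.

## Working session

There is one attempt and no reset: what is moved stays moved. The work goes in short steps, Python scripts to look and compute and a tool call to move; the robot and the scene stay as the last step left them, time stands still between calls to the robot, and variables do not carry over. Pictures are saved under pics/ and viewed, at most 10 in all, crops included, and the job is handed in when it is done.

Besides the shell and the picture viewer there is one more tool, called after "Request:" in YAML: its name, and indented under it one key for each argument. step_arm: Moves the arm, as the interface text tells. Its arguments: {"type":"object","properties":{"plan":{"type":"array"},"newtons":{"type":"number"}},"required":["plan"]}

```bash
mkdir -p pics
python3 - <<'E'
from plant import r, eyes
import cv2,numpy as np
for n in("side","top"):
    im=eyes.capture(n); cv2.imwrite(f"pics/{n}0.png",im[:,:,::-1]); m=eyes.camera_model(n); print(n,{k:(np.round(v,4).tolist() if not isinstance(v,str) else v) for k,v in m.items()})
print(r.get_state())
E
```

```text
side {'fov_y': 51.894, 'cx': 257.0006, 'cy': 191.7762, 'world_to_cam': [[-0.9864, -0.1641, 0.0092, 0.5128], [0.1152, -0.6504, 0.7508, -0.2369], [-0.1172, 0.7416, 0.6605, -0.8444], [0.0, 0.0, 0.0, 1.0]]}
top {'fov_y': 51.006, 'cx': 251.5279, 'cy': 193.4352, 'world_to_cam': [[-0.0165, -0.9997, -0.0152, -0.1589], [0.9864, -0.0188, 0.1636, -0.5667], [-0.1638, -0.0123, 0.9864, -0.8434], [0.0, 0.0, 0.0, 1.0]]}
{'time_s': 0.1, 'joints': array([-5.01845585e+01,  2.05884526e+01,  6.40646654e-01, -1.61299152e-02,
       -7.01355328e+01, -1.65071927e+01]), 'qd': array([-0.03643576, -0.02665394,  0.15072401,  0.04330242, -0.06794877,
        0.04725383]), 'joint_torque': array([-2.99176776e-03, -5.84162843e+01,  2.93752956e+01,  7.01542273e+00,
        1.01708501e-02, -9.33501656e-05]), 'tcp_pos': array([ 0.26687075, -0.61950356,  0.19642113]), 'eef_rot': array([ 1.79915787e+02, -9.14246806e-03, -1.56697236e+02]), 'contact_force': array([ 0.19831789, -0.57162835,  1.0554452 ]), 'moment': array([ 0.03244196, -0.02603195, -0.00903212]), 'gripper_force': 0.0, 'gripper_width': 0.08727293137718382}
```

View pics/side0.png

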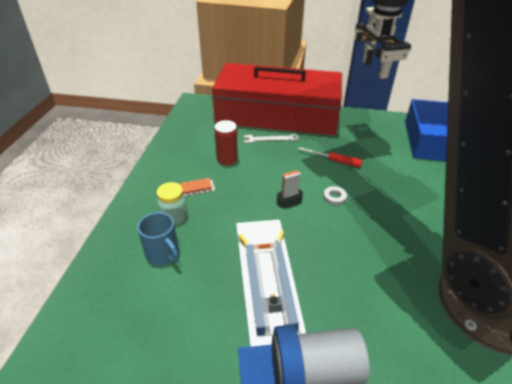

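View pics/top0.png

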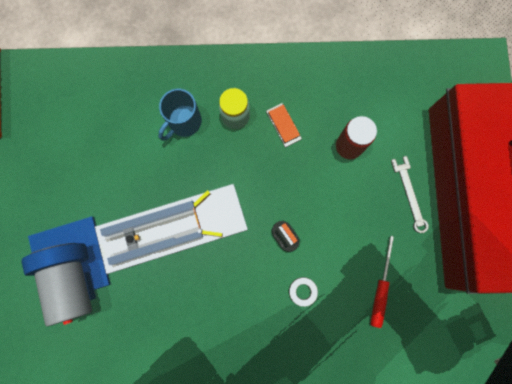

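Side view: sled and pad at about (290,190), gate at (264,246), lane running to (272,320). Top view: sled at (286,236), gate at (197,217), lane running left to (105,245). I'll enlarge both.

Run:
```python
import cv2,numpy as np
t=cv2.imread("pics/top0.png")[175:285,90:320]; s=cv2.imread("pics/side0.png")[160:350,225:325]
cv2.imwrite("pics/topz.png",cv2.resize(t,None,fx=3.4,fy=3.4,interpolation=cv2.INTER_CUBIC))
cv2.imwrite("pics/sidez.png",cv2.resize(s,None,fx=3.1,fy=3.1,interpolation=cv2.INTER_CUBIC))
```

```text
(no output)
```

View pics/topz.png

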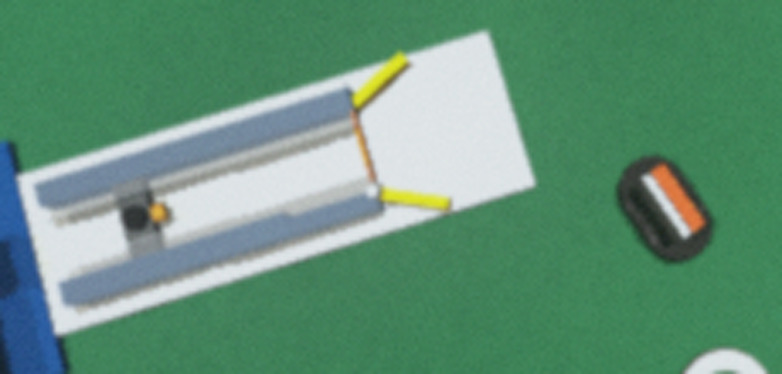

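View pics/sidez.png

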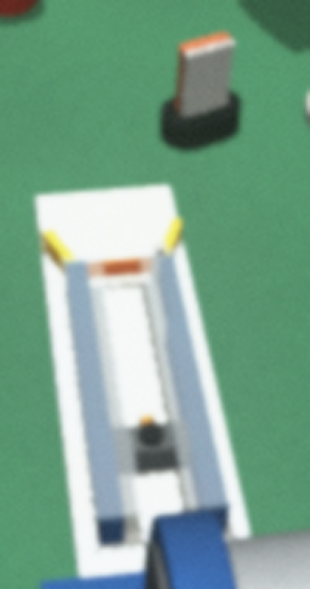

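Top crop: white floor corners near full-image (233,184), (247,229), (95,226) and (106,273). The stop's dark face is around (137,236). The pad top is orange and white at about (288,234), with its long side running down and right. The side crop shows the gate shut and the pad top at about (291,174). Now measuring.

```bash
cat > h.py <<'E'
import cv2,numpy as np
from plant import r, eyes
def cam(n):
    m=eyes.camera_model(n); W=np.array(m["world_to_cam"]); f=192/np.tan(np.radians(m["fov_y"]/2)); return W,f,m["cx"],m["cy"]
def ray(n,p):
    W,f,cx,cy=cam(n); d=np.array([(p[0]-cx)/f,-(p[1]-cy)/f,-1]); R=W[:3,:3]
    return -R.T@W[:3,3], R.T@d
def onz(n,p,z):
    o,d=ray(n,p); return o+d*(z-o[2])/d[2]
def tri(a,b):
    o1,d1=ray("top",a); o2,d2=ray("side",b)
    s=np.linalg.lstsq(np.c_[d1,-d2],o2-o1,rcond=None)[0]; p,q=o1+s[0]*d1,o2+s[1]*d2
    return (p+q)/2,np.linalg.norm(p-q)
def proj(n,P):
    W,f,cx,cy=cam(n); c=W[:3,:3]@P+W[:3,3]; return np.array([cx-f*c[0]/c[2],cy+f*c[1]/c[2]])
E
python3 - <<'E'
from h import *
np.set_printoptions(precision=4,suppress=True)
def big(m,near):
    n,l,s,c=cv2.connectedComponentsWithStats(m.astype(np.uint8)); 
    k=1+np.argmax([s[i,4]/(20+np.hypot(*(c[i]-near))) for i in range(1,n)]); return (l==k)
for n,box,pb in(("top",(90,175,260,285),(270,215,305,255)),("side",(225,210,315,352),(270,165,310,212))):
    im=cv2.imread(f"pics/{n}0.png"); hsv=cv2.cvtColor(im,cv2.COLOR_BGR2HSV); H,S,V=[hsv[...,i].astype(int) for i in range(3)]
    M=np.zeros(H.shape,bool); M[box[1]:box[3],box[0]:box[2]]=1
    m=M&(S<60)&(V>170); c=np.argwhere(m)[:,::-1].astype(np.int32); hull=cv2.convexHull(c)
    for e in (3,5,8):
        q=cv2.approxPolyDP(hull,e,True)[:,0]
        if len(q)==4:break
    print(n,"floor",q.tolist(),[onz(n,p,.01)[:2].round(4).tolist() for p in q])
    P=np.zeros(H.shape,bool); P[pb[1]:pb[3],pb[0]:pb[2]]=1
    ora=P&((H<14)|(H>172))&(S>110)&(V>100); wh=P&(S<70)&(V>(170 if n=="top" else 110)); bl=P&(V<75)&~(ora|wh)
    for nm,k in(("orange",ora),("white",wh),("black",bl)):
        c=np.argwhere(k)[:,::-1].astype(np.float32); rc=cv2.minAreaRect(c); print(" ",nm,len(c),c.mean(0),rc, cv2.boxPoints(rc).tolist() if nm!="black" else "")
    if n=="top":
        u=cv2.minAreaRect(np.argwhere(ora|wh)[:,::-1].astype(np.float32)); b=cv2.boxPoints(u); print(" padtop",u,[onz(n,p,.096)[:2].round(4).tolist() for p in b],onz(n,u[0],.096))
        u=cv2.minAreaRect(np.argwhere(ora|wh|bl)[:,::-1].astype(np.float32)); print(u)
    g=M&((H<16)|(H>170))&(S>100)&(V>80); c=np.argwhere(g)[:,::-1]; print(" gate",c.mean(0),onz(n,c.mean(0),.038))
    y=M&(H>20)&(H<35)&(S>150); nn,l,s,cc=cv2.connectedComponentsWithStats(y.astype(np.uint8)); print(" yellow",[(s[i,:5].tolist(),onz(n,cc[i],.03)[:2].round(4).tolist()) for i in range(1,nn) if s[i,4]>4])
E
```

```text
top floor [[246, 225], [111, 272], [95, 229], [231, 184]] [[0.4974, -0.1548], [0.3975, 0.1488], [0.4944, 0.1894], [0.5927, -0.1215]]
  orange 110 [289.2 232.4] ((289.1820068359375, 232.37400817871094), (22.452167510986328, 4.806661128997803), 55.304847717285156) [[280.8160095214844, 224.5120086669922], [284.7680358886719, 221.77601623535156], [297.5480041503906, 240.2360076904297], [293.5959777832031, 242.9720001220703]]
  white 61 [285.8853 234.9836] ((285.87249755859375, 234.88929748535156), (20.808490753173828, 2.867311477661133), 55.00798034667969) [[278.7315673828125, 227.18795776367188], [281.08056640625, 225.54367065429688], [293.013427734375, 242.59063720703125], [290.6644287109375, 244.23492431640625]]
  black 322 [283.0093 238.059 ] ((284.8846130371094, 236.07691955566406), (31.617910385131836, 20.246557235717773), 56.30992889404297) 
 padtop ((287.89263916015625, 233.27517700195312), (22.44695472717285, 8.028472900390625), 55.00797653198242) [[0.4859, -0.2231], [0.4951, -0.2369], [0.4571, -0.2619], [0.448, -0.2482]] [ 0.4715 -0.2426  0.096 ]
((284.8846130371094, 236.076919
[... 520 characters left out ...]
[[283.7358093261719, 174.07546997070312], [296.8113098144531, 170.33963012695312], [297.1886901855469, 171.66036987304688], [284.1131896972656, 175.39620971679688]]
  white 305 [291.5869 183.8328] ((290.2987976074219, 183.3109893798828), (17.448183059692383, 26.393136978149414), 6.34019136428833) [[280.1707458496094, 195.46343994140625], [283.0853576660156, 169.23171997070312], [300.4268493652344, 171.15853881835938], [297.5122375488281, 197.3902587890625]]
  black 264 [288.9924 200.1515] ((289.2425842285156, 199.42576599121094), (14.826054573059082, 24.875930786132812), 84.2894058227539) 
 gate [263.8444 245.5333] [ 0.5109 -0.0396  0.038 ]
 yellow [([241, 237, 4, 5, 10], [0.5653, -0.0564])]
```

Run:
```python
from h import *
np.set_printoptions(precision=4,suppress=True)
print("padtop tri",tri((287.9,233.3),(291,174)))
C={"top":[(233.5,183.8),(247.4,229.4),(95.3,226.5),(106.2,272.9)],"side":[(278.9,219.7),(236.9,223.2)]}
def edge(n,a,b,lo,hi):  # subpixel: sample saturation across the edge a->b
    im=cv2.imread(f"pics/{n}0.png"); S=cv2.cvtColor(im,cv2.COLOR_BGR2HSV)[...,1].astype(np.float32)
    a,b=np.array(a,float),np.array(b,float); d=(b-a)/np.linalg.norm(b-a); nr=np.array([-d[1],d[0]]); out=[]
    t=np.arange(-5,5.01,.1)
    for s in np.linspace(lo,hi,40):
        p=a+(b-a)*s; xy=(p+t[:,None]*nr).astype(np.float32)
        v=cv2.remap(S,xy[None,:,0],xy[None,:,1],cv2.INTER_LINEAR)[0]
        k=np.argmax(np.abs(v[10:]-v[:-10])); 
        if abs(v[k+10]-v[k])>30: out.append(p+nr*t[k+5])
    out=np.array(out,np.float32); w=np.array([onz(n,p,.01)[:2] for p in out],np.float32)
    L=cv2.fitLine(w,cv2.DIST_HUBER,0,.01,.01).ravel(); return L
T=C["top"]
E=edge("top",T[0],T[1],.1,.9); A=edge("top",T[0],T[2],.08,.9); B=edge("top",T[1],T[3],.08,.9)
for n,l in(("end",E),("far",A),("near",B)): print(n,l,np.degrees(np.arctan2(l[1],l[0])))
da=A[:2] if A[1]>0 else -A[:2]; db=B[:2] if B[1]>0 else -B[:2]
d=(da+db)/np.linalg.norm(da+db); nl=np.array([-d[1],d[0]])
ya,yb=nl@A[2:],nl@B[2:]; print("width",yb-ya,"yaw",np.degrees(np.arctan2(d[1],d[0])))
xe=d@E[2:]; O=d*(xe+.1)+nl*(ya+yb)/2; print("mouth",O,"apron",O-.07*d)
S=C["side"]; se=edge("side",S[0],S[1],.1,.9); print("side end x",d@se[2:]-d@O, "side end ang",np.degrees(np.arctan2(se[1],se[0])))
for p in S: q=onz("side",p,.01)[:2]-O; print("side corner in grinder",q@d,q@nl)
for i,p in enumerate(T): q=onz("top",p,.01)[:2]-O; print("top corner",q@d,q@nl)
q=onz("top",(197,217),.038)[:2]-O; print("gate top",q@d,q@nl)
print("floor height tri",tri(T[0],S[1]),tri(T[1],S[0]))
```

```text
padtop tri (array([ 0.4719, -0.2428,  0.0938]), np.float64(0.0007320663809489567))
end [ 0.959   0.2833  0.537  -0.1443] 16.455639
far [ 0.282  -0.9594  0.5477  0.0358] -73.617805
near [ 0.2804 -0.9599  0.4378  0.0071] -73.71417
width 0.113505036 yaw 106.33401
mouth [ 0.5129 -0.0472] apron [ 0.5325 -0.1143]
side end x -0.101898864 side end ang 16.753489
side corner in grinder -0.09783092426486474 0.05342954371692683
side corner in grinder -0.09736280891019511 -0.05445842271628149
top corner -0.09942805683679266 -0.05442009029629569
top corner -0.09900261801186705 0.05560312448342955
top corner 0.23020162171751932 -0.0541337750752093
top corner 0.23128877592223251 0.05427282546229771
gate top -0.0007778522029192087 -0.001545720609961441
floor height tri (array([ 0.5932, -0.1272,  0.008 ]), np.float64(0.0004793682858263096)) (array([ 0.4884, -0.1578,  0.0082]), np.float64(0.0017520323634231908))
```

Request:
step_arm:
  plan:
    - [-0.17, 0.13, 0, -0.05, 70]
    - [-0.34, 0.26, 0, -0.1, 70]
    - [-0.51, 0.4, 0, -0.167, 70]
    - [-0.674, 0.53, 0, -0.167, 70]
    - [-0.674, 0.53, 0, -0.167, 70]
    - [-0.674, 0.53, 0, -0.167, 70]
    - [-0.674, 0.53, 0, -0.167, 70]
  newtons: 30

```text
time_s: 0.68
tcp_pos: [0.3707, -0.4293, 0.1975]
eef_rot: [-180.0, 0.0, -146.5]
contact_force: [-0.4, 0.2, 0.0]
gripper_width: 0.07
gripper_force: 0.0
```

Request:
step_arm:
  plan:
    - [-0.15, 0.08, 0.05, 0, 70]
    - [-0.3, 0.16, 0.1, 0, 70]
    - [-0.45, 0.24, 0.15, 0, 70]
    - [-0.6, 0.32, 0.2, 0, 70]
    - [-0.749, 0.399, 0.25, 0, 60]
    - [-0.749, 0.399, 0.25, 0, 60]
    - [-0.749, 0.399, 0.25, 0, 60]
    - [-0.749, 0.399, 0.25, 0, 60]

```text
time_s: 1.35
tcp_pos: [0.471, -0.2453, 0.1343]
eef_rot: [180.0, -0.1, -146.6]
contact_force: [0.0, 0.5, 0.3]
gripper_width: 0.0599
gripper_force: 0.0
```

Run:
```python
from h import *
t=eyes.capture("top"); s=eyes.capture("side")
a=cv2.resize(t[195:270,250:330,::-1],None,fx=5,fy=5,interpolation=cv2.INTER_CUBIC); b=cv2.resize(s[130:205,250:330,::-1],None,fx=5,fy=5,interpolation=cv2.INTER_CUBIC)
cv2.imwrite("pics/g1.png",np.hstack([a,b]))
```

```text
(no output)
```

View pics/g1.png

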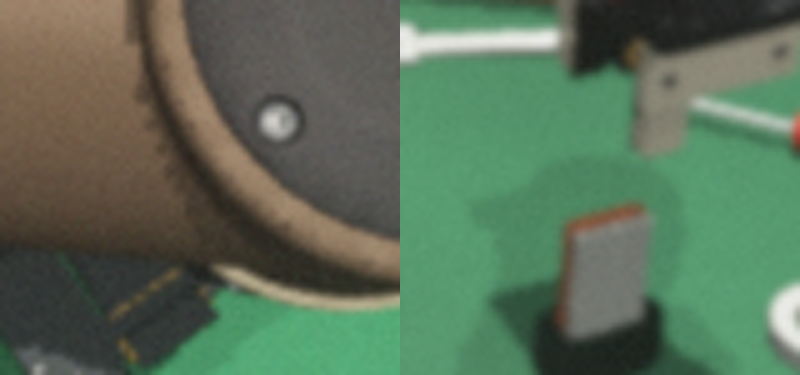

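The side view shows one finger above and just behind the pad, which fits the computed approach; the arm hides the pad in the top view. I'll trim the position, descend and close.

Request:
step_arm:
  plan:
    - [-0.008, 0.007, 0.1, 0, 60]
    - [-0.008, 0.007, 0.2, 0, 60]
    - [-0.008, 0.007, 0.3, 0, 60]
    - [-0.008, 0.007, 0.353, 0, 60]
    - [-0.008, 0.007, 0.353, 0, 60]
    - [-0.008, 0.007, 0.353, 0, 60]
    - [-0.008, 0.007, 0.353, 0, 30]

```text
time_s: 2.03
tcp_pos: [0.4723, -0.2438, 0.0477]
eef_rot: [-179.9, 0.1, -146.7]
contact_force: [-0.1, 0.3, 0.3]
gripper_width: 0.0567
gripper_force: 0.0
```

Request:
step_arm:
  plan:
    - [0, 0, 0, 0, 24]
    - [0, 0, 0, 0, 18]
    - [0, 0, 0, 0, 12]
    - [0, 0, 0, 0, 8]
    - [0, 0, 0, 0, 8]
    - [0, 0, 0, 0, 8]
    - [0, 0, 0, 0, 8]
    - [0, 0, 0, 0, 8]
  newtons: 40

```text
time_s: 2.7
tcp_pos: [0.4716, -0.2427, 0.0465]
eef_rot: [180.0, -0.0, -146.7]
contact_force: [-0.9, 1.2, 1.6]
gripper_width: 0.016
gripper_force: 40.0
```

Request:
step_arm:
  plan:
    - [0, 0, -0.1, 0, 8]
    - [0, 0, -0.2, 0, 8]
    - [-0.08, 0.05, -0.22, -0.11, 8]
    - [-0.16, 0.09, -0.22, -0.22, 8]
    - [-0.24, 0.14, -0.22, -0.33, 8]
    - [-0.32, 0.18, -0.22, -0.44, 8]
    - [-0.4, 0.23, -0.22, -0.55, 8]
    - [-0.48, 0.276, -0.22, -0.66, 8]
    - [-0.48, 0.276, -0.22, -0.77, 8]
    - [-0.48, 0.276, -0.22, -0.88, 8]
    - [-0.48, 0.276, -0.22, -1, 8]
    - [-0.48, 0.276, -0.22, -1, 8]

```text
time_s: 3.7
tcp_pos: [0.5332, -0.1188, 0.1005]
eef_rot: [179.9, 0.0, -86.3]
contact_force: [0.3, 0.4, -4.8]
gripper_width: 0.0156
gripper_force: 40.0
```

Request:
step_arm:
  plan:
    - [0, 0, 0, -0.11, 8]
    - [0, 0, 0, -0.217, 8]
    - [0, 0, 0, -0.217, 8]
    - [0, 0, 0, -0.217, 8]
    - [0, 0, 0, -0.217, 8]

```text
time_s: 4.12
tcp_pos: [0.5338, -0.1192, 0.1012]
eef_rot: [180.0, 0.0, -74.0]
contact_force: [-0.4, -0.5, -5.1]
gripper_width: 0.0157
gripper_force: 40.0
```

Run:
```python
from h import *
s=eyes.capture("side"); cv2.imwrite("pics/g2.png",cv2.resize(s[150:330,210:350,::-1],None,fx=3.3,fy=3.3,interpolation=cv2.INTER_CUBIC))
st=r.get_state(); print(st["tcp_pos"],st["eef_rot"],st["contact_force"],st["joints"])
```

```text
[ 0.53385147 -0.11921845  0.10126274] [ 1.79973349e+02  1.17555131e-02 -7.39164091e+01] [ 0.19335573 -1.11438657 -5.02094663] [ 7.93155338e+00  1.34127224e+01 -2.30259846e+01 -9.76362601e-03
 -5.35893420e+01  8.15783753e+00]
```

View pics/g2.png

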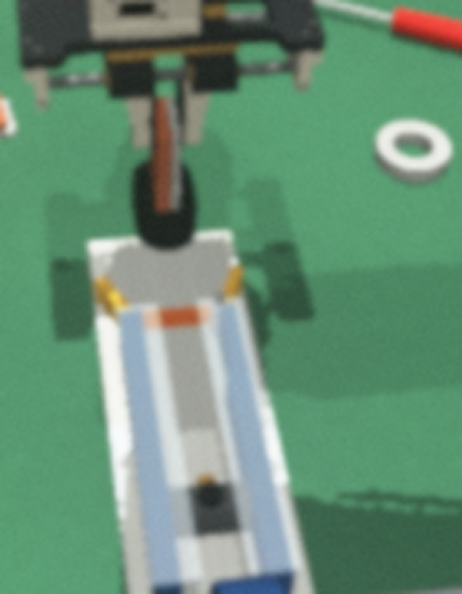

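Sled held upright and lined up with the lane, at crop (165,200), with the gate shut ahead at crop (180,317). Lowering it to feel for the floor.

Request:
step_arm:
  plan:
    - [0, 0, 0.05, 0, 8]
    - [0, 0, 0.1, 0, 8]
    - [0, 0, 0.14, 0, 8]
    - [0, 0, 0.16, 0, 8]
    - [0, 0, 0.17, 0, 8]
    - [0, 0, 0.17, 0, 8]
    - [0, 0, 0.17, 0, 8]

```text
time_s: 4.75
tcp_pos: [0.5344, -0.1192, 0.0593]
eef_rot: [-180.0, -0.0, -73.7]
contact_force: [-0.2, -0.3, -5.3]
gripper_width: 0.0159
gripper_force: 40.0
```

Request:
step_arm:
  plan:
    - [0, 0, 0.003, 0, 8]
    - [0, 0, 0.006, 0, 8]
    - [0, 0, 0.006, 0, 8]
    - [0, 0, 0.006, 0, 8]

```text
time_s: 5.08
tcp_pos: [0.5342, -0.1192, 0.0578]
eef_rot: [-180.0, -0.0, -73.7]
contact_force: [-0.4, 0.8, -5.1]
gripper_width: 0.0157
gripper_force: 40.0
```

Request:
step_arm:
  plan:
    - [-0.04, 0, 0, 0, 8]
    - [-0.08, 0, 0, 0, 8]
    - [-0.11, 0, 0, 0, 8]
    - [-0.13, 0, 0, 0, 8]
    - [-0.15, 0, 0, 0, 8]
    - [-0.17, 0, 0, 0, 8]
    - [-0.19, 0, 0, 0, 8]
    - [-0.2, 0, 0, 0, 8]
    - [-0.2, 0, 0, 0, 8]

```text
time_s: 5.83
tcp_pos: [0.5203, -0.0709, 0.0577]
eef_rot: [-180.0, -0.0, -73.6]
contact_force: [0.8, -3.1, -4.6]
gripper_width: 0.0154
gripper_force: 40.0
```

Request:
step_arm:
  plan:
    - [-0.015, 0, 0, 0, 8]
    - [-0.03, 0, 0, 0, 8]
    - [-0.045, 0, 0, 0, 8]
    - [-0.06, 0, 0, 0, 8]
    - [-0.06, 0, 0, 0, 8]

```text
time_s: 6.25
tcp_pos: [0.5174, -0.0561, 0.0581]
eef_rot: [-179.8, -0.0, -73.6]
contact_force: [5.9, -0.6, -5.2]
gripper_width: 0.0156
gripper_force: 40.0
```

Request:
step_arm:
  plan:
    - [0, 0.004, 0, 0, 8]
    - [-0.015, 0.006, 0, 0, 8]
    - [-0.03, 0.006, 0, 0, 8]
    - [-0.045, 0.006, 0, 0, 8]
    - [-0.06, 0.006, 0, 0, 8]
    - [-0.06, 0.006, 0, 0, 8]

```text
time_s: 6.75
tcp_pos: [0.5115, -0.042, 0.058]
eef_rot: [-179.8, 0.0, -73.6]
contact_force: [5.1, 1.8, -3.9]
gripper_width: 0.0159
gripper_force: 40.0
```

Request:
step_arm:
  plan:
    - [-0.015, 0, 0, 0, 8]
    - [-0.03, 0, 0, 0, 8]
    - [-0.045, 0, 0, 0, 8]
    - [-0.06, 0, 0, 0, 8]
    - [-0.06, 0, 0, 0, 8]

```text
time_s: 7.17
tcp_pos: [0.5056, -0.0277, 0.0574]
eef_rot: [180.0, 0.0, -73.6]
contact_force: [3.3, 2.5, -5.2]
gripper_width: 0.0159
gripper_force: 40.0
```

Request:
step_arm:
  plan:
    - [0, -0.005, 0, 0, 8]
    - [-0.015, -0.005, 0, 0, 8]
    - [-0.03, -0.005, 0, 0, 8]
    - [-0.045, -0.005, 0, 0, 8]
    - [-0.06, -0.005, 0, 0, 8]
    - [-0.06, -0.005, 0, 0, 8]

```text
time_s: 7.67
tcp_pos: [0.5024, -0.0131, 0.0574]
eef_rot: [180.0, 0.0, -73.6]
contact_force: [2.7, 1.2, -5.7]
gripper_width: 0.0158
gripper_force: 40.0
```

Request:
step_arm:
  plan:
    - [-0.015, 0, 0, 0, 8]
    - [-0.03, 0, 0, 0, 8]
    - [-0.045, 0, 0, 0, 8]
    - [-0.06, 0, 0, 0, 8]
    - [-0.06, 0, 0, 0, 8]

```text
time_s: 8.08
tcp_pos: [0.4985, 0.0014, 0.0575]
eef_rot: [-180.0, 0.0, -73.6]
contact_force: [1.5, 1.6, -6.7]
gripper_width: 0.0157
gripper_force: 40.0
```

Request:
step_arm:
  plan:
    - [-0.018, 0, 0, 0, 8]
    - [-0.036, 0, 0, 0, 8]
    - [-0.054, 0, 0, 0, 8]
    - [-0.072, 0, 0, 0, 8]
    - [-0.072, 0, 0, 0, 8]

```text
time_s: 8.5
tcp_pos: [0.4935, 0.0189, 0.0575]
eef_rot: [-180.0, 0.0, -73.6]
contact_force: [1.8, 1.4, -5.1]
gripper_width: 0.016
gripper_force: 40.0
```

Request:
step_arm:
  plan:
    - [-0.018, 0, 0, 0, 8]
    - [-0.036, 0, 0, 0, 8]
    - [-0.054, 0, 0, 0, 8]
    - [-0.072, 0, 0, 0, 8]
    - [-0.072, 0, 0, 0, 8]

```text
time_s: 8.92
tcp_pos: [0.4876, 0.0357, 0.0573]
eef_rot: [179.9, 0.0, -73.6]
contact_force: [-0.8, 1.1, -4.9]
gripper_width: 0.0155
gripper_force: 40.0
```

Request:
step_arm:
  plan:
    - [-0.01, -0.002, 0, 0, 8]
    - [-0.02, -0.004, 0, 0, 8]
    - [-0.03, -0.004, 0, 0, 8]
    - [-0.04, -0.004, 0, 0, 8]
    - [-0.04, -0.004, 0, 0, 8]

```text
time_s: 9.33
tcp_pos: [0.4865, 0.0454, 0.0575]
eef_rot: [180.0, 0.0, -73.6]
contact_force: [0.8, 0.6, -4.9]
gripper_width: 0.0157
gripper_force: 40.0
```

Request:
step_arm:
  plan:
    - [-0.004, 0, 0, 0, 8]
    - [-0.008, 0, 0, 0, 8]
    - [-0.012, 0, 0, 0, 8]
    - [-0.016, 0, 0, 0, 8]
    - [-0.016, 0, 0, 0, 8]

```text
time_s: 9.75
tcp_pos: [0.4855, 0.049, 0.0575]
eef_rot: [180.0, -0.0, -73.6]
contact_force: [-1.4, 0.3, -5.6]
gripper_width: 0.0158
gripper_force: 40.0
```

```bash
cat >> h.py <<'E'
O=np.array([.5129,-.0472]); D=np.array([-.2812,.9597]); L=np.array([-.9597,-.2812])
def where():
    s=r.get_state(); q=s["tcp_pos"][:2]-O; f=s["contact_force"]; print("x %.4f y %.4f Fx %.2f Fy %.2f Fz %.2f z %.4f"%(q@D,q@L,f[:2]@D,f[:2]@L,f[2],s["tcp_pos"][2]),s["moment"].round(2))
E
python3 - <<'E'
from h import *
where()
s=eyes.capture("side"); t=eyes.capture("top")
a=cv2.resize(s[220:350,225:325,::-1],None,fx=4,fy=4,interpolation=cv2.INTER_CUBIC); b=cv2.resize(t[175:305,90:190,::-1],None,fx=4,fy=4,interpolation=cv2.INTER_CUBIC); cv2.imwrite("pics/g3.png",np.hstack([a,b]))
E
```

```text
x 0.1000 y -0.0008 Fx 0.65 Fy 1.27 Fz -5.59 z 0.0575 [-0.03  0.11  0.03]
```

View pics/g3.png

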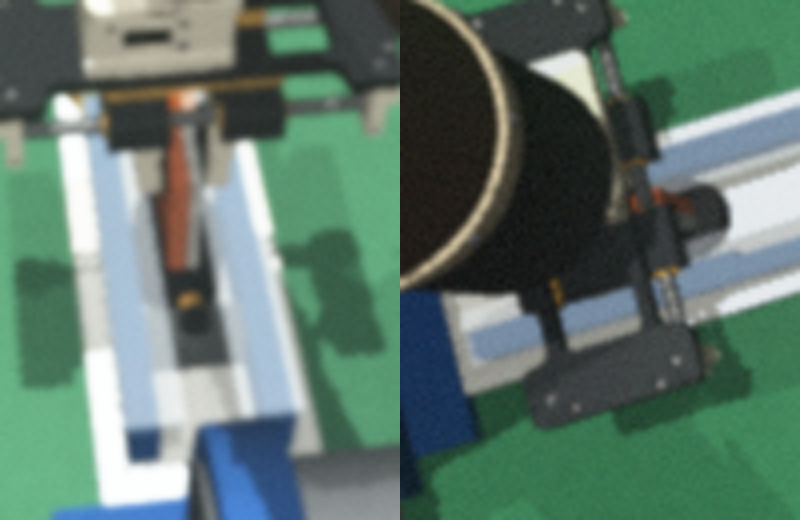

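The sled is centred in the lane and its nose is nearly at the brass plunger, left crop (190,298). The sled's tail shows clear of the gate in the right crop. Next, feel for the stop in small steps.

Request:
step_arm:
  plan:
    - [-0.003, 0, 0, 0, 8]
    - [-0.006, 0, 0, 0, 8]
    - [-0.009, 0, 0, 0, 8]
    - [-0.012, 0, 0, 0, 8]
    - [-0.012, 0, 0, 0, 8]
    - [-0.012, 0, 0, 0, 8]

```text
time_s: 10.35
tcp_pos: [0.4847, 0.0519, 0.0575]
eef_rot: [180.0, -0.0, -73.6]
contact_force: [1.2, 0.0, -5.5]
gripper_width: 0.0151
gripper_force: 40.0
```

Request:
step_arm:
  plan:
    - [-0.003, 0, 0, 0, 8]
    - [-0.006, 0, 0, 0, 8]
    - [-0.009, 0, 0, 0, 8]
    - [-0.012, 0, 0, 0, 8]
    - [-0.012, 0, 0, 0, 8]
    - [-0.012, 0, 0, 0, 8]

```text
time_s: 10.85
tcp_pos: [0.4838, 0.0548, 0.0575]
eef_rot: [180.0, -0.0, -73.6]
contact_force: [-0.0, -1.1, -5.9]
gripper_width: 0.0156
gripper_force: 40.0
```

```bash
python3 -c "
from h import *
where()"
```

```text
x 0.1060 y -0.0008 Fx -1.03 Fy 0.34 Fz -5.88 z 0.0575 [-0.26  0.01 -0.02]
```

Request:
step_arm:
  plan:
    - [-0.003, 0, 0, 0, 8]
    - [-0.006, 0, 0, 0, 8]
    - [-0.009, 0, 0, 0, 8]
    - [-0.009, 0, 0, 0, 8]
    - [-0.009, 0, 0, 0, 8]

```text
time_s: 11.27
tcp_pos: [0.4832, 0.0568, 0.0575]
eef_rot: [180.0, -0.0, -73.6]
contact_force: [0.9, -1.3, -5.0]
gripper_width: 0.0157
gripper_force: 40.0
```

```bash
python3 -c "
from h import *
where()"
```

```text
x 0.1082 y -0.0008 Fx -1.53 Fy -0.51 Fz -4.97 z 0.0575 [-0.5   0.02  0.02]
```

Request:
step_arm:
  plan:
    - [-0.003, 0, 0, 0, 8]
    - [-0.006, 0, 0, 0, 8]
    - [-0.009, 0, 0, 0, 8]
    - [-0.009, 0, 0, 0, 8]
    - [-0.009, 0, 0, 0, 8]

```text
time_s: 11.68
tcp_pos: [0.4829, 0.058, 0.0579]
eef_rot: [180.0, -0.1, -73.6]
contact_force: [2.1, -8.2, -1.0]
gripper_width: 0.0157
gripper_force: 40.0
```

```bash
python3 -c "
from h import *
where()"
```

```text
x 0.1093 y -0.0008 Fx -8.46 Fy 0.25 Fz -0.97 z 0.0579 [-3.38 -0.88 -0.01]
```

Stop felt: 8.5 N at x = 109 mm. Easing off and setting the sled down on the floor.

Request:
step_arm:
  plan:
    - [0.002, 0, 0, 0, 8]
    - [0.003, 0, 0, 0, 8]
    - [0.003, 0, 0.002, 0, 8]
    - [0.003, 0, 0.004, 0, 8]
    - [0.003, 0, 0.006, 0, 8]
    - [0.003, 0, 0.006, 0, 8]
    - [0.003, 0, 0.006, 0, 8]

```text
time_s: 12.27
tcp_pos: [0.4832, 0.0576, 0.0568]
eef_rot: [-180.0, -0.1, -73.6]
contact_force: [0.5, -6.8, 1.3]
gripper_width: 0.0159
gripper_force: 40.0
```

```bash
python3 -c "
from h import *
where(); print(r.get_state()['eef_rot'])"
```

```text
x 0.1089 y -0.0010 Fx -6.68 Fy 1.39 Fz 1.34 z 0.0568 [-2.5  -0.12  0.03]
[-1.79983935e+02 -7.36754386e-02 -7.36224948e+01]
```

Request:
step_arm:
  plan:
    - [0, 0, 0, 0, 8]
    - [0, 0, 0, 0, 8]
    - [0, 0, 0, 0, 8]
    - [0, 0, 0, 0, 8]
  newtons: 8

```text
time_s: 12.6
tcp_pos: [0.4833, 0.0578, 0.0568]
eef_rot: [-180.0, -0.1, -73.6]
contact_force: [0.7, -5.6, 2.9]
gripper_width: 0.0164
gripper_force: 8.0
```

```bash
python3 -c "
from h import *
where()"
```

```text
x 0.1091 y -0.0012 Fx -5.56 Fy 0.88 Fz 2.93 z 0.0568 [-2.17 -0.    0.02]
```

Request:
step_arm:
  plan:
    - [0, 0, 0, 0, 20]
    - [0, 0, 0, 0, 26]
    - [0, 0, 0, 0, 34]
    - [0, 0, 0, 0, 40]
    - [0, 0, 0, 0, 40]
    - [0, 0, 0, 0, 40]
    - [0, 0, 0, 0, 40]

```text
time_s: 13.18
tcp_pos: [0.4828, 0.0584, 0.056]
eef_rot: [-180.0, 0.0, -73.6]
contact_force: [-0.2, -0.8, 0.0]
gripper_width: 0.0395
gripper_force: 0.0
```

Request:
step_arm:
  plan:
    - [0, 0, -0.06, 0, 40]
    - [0, 0, -0.16, 0, 40]
    - [0, 0, -0.3, 0, 40]
    - [0, 0, -0.45, 0, 40]
    - [0, 0, -0.6, 0, 40]
    - [0, 0, -0.6, 0, 40]
    - [0, 0, -0.6, 0, 40]

```text
time_s: 13.77
tcp_pos: [0.4841, 0.059, 0.2085]
eef_rot: [-179.7, 0.1, -73.6]
contact_force: [-1.3, -0.1, -1.6]
gripper_width: 0.0398
gripper_force: 0.0
```

Request:
step_arm:
  plan:
    - [0.15, 0.1, 0, 0, 40]
    - [0.3, 0.2, 0, 0, 40]
    - [0.45, 0.3, 0, 0, 40]
    - [0.6, 0.4, 0, 0, 40]
    - [0.75, 0.4, 0, 0, 40]
    - [0.9, 0.4, 0, 0, 40]
    - [0.9, 0.4, 0, 0, 40]
    - [0.9, 0.4, 0, 0, 40]

```text
time_s: 14.43
tcp_pos: [0.4493, -0.1879, 0.2044]
eef_rot: [179.8, 0.1, -73.9]
contact_force: [-0.9, 0.3, -0.4]
gripper_width: 0.04
gripper_force: 0.0
```

Run:
```python
from h import *
where()
s=eyes.capture("side"); t=eyes.capture("top"); cv2.imwrite("pics/s9.png",s[...,::-1]); cv2.imwrite("pics/t9.png",t[...,::-1])
a=cv2.resize(s[210:340,225:325,::-1],None,fx=4,fy=4,interpolation=cv2.INTER_CUBIC); b=cv2.resize(t[175:305,100:200,::-1],None,fx=4,fy=4,interpolation=cv2.INTER_CUBIC); cv2.imwrite("pics/g4.png",np.hstack([a,b]))
```

```text
x -0.1171 y 0.1006 Fx 0.56 Fy 0.73 Fz -0.40 z 0.2044 [0.04 0.13 0.03]
```

View pics/g4.png

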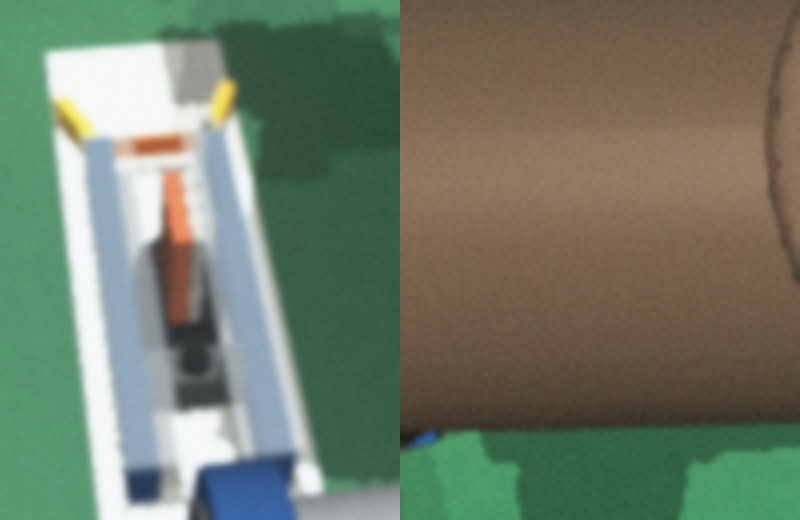

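Gate shut across the mouth at crop (155,145); sled upright, its nose on the stop with no brass showing. I'll clear the arm for one top view check.

Request:
step_arm:
  plan:
    - [0.15, 0, 0, 0, 40]
    - [0.3, 0, 0, 0, 40]
    - [0.45, 0, 0, 0, 40]
    - [0.6, 0, 0, 0, 40]
    - [0.75, 0, 0, 0, 40]
    - [0.9, 0, 0, 0, 40]
    - [1, 0, 0, 0, 40]
    - [1, 0, 0, 0, 40]
    - [1, 0, 0, 0, 40]
    - [1, 0, 0, 0, 40]

```text
time_s: 15.37
tcp_pos: [0.5209, -0.4238, 0.2055]
eef_rot: [180.0, 0.1, -73.6]
contact_force: [-0.9, 0.8, 0.4]
gripper_width: 0.0403
gripper_force: 0.0
```

Run:
```python
from h import *
where()
t=eyes.capture("top"); cv2.imwrite("pics/t10.png",cv2.resize(t[185:285,90:220,::-1],None,fx=6,fy=6,interpolation=cv2.INTER_CUBIC))
hsv=cv2.cvtColor(t,cv2.COLOR_RGB2HSV).astype(int); H,S,V=hsv[...,0],hsv[...,1],hsv[...,2]
m=((H<14)|(H>172))&(S>110)&(V>100); m[:,:130]=0; m[:,190:]=0; m[:200]=0; m[260:]=0
c=np.argwhere(m)[:,::-1]
if len(c):
    q=onz("top",c.mean(0),.106)[:2]-O; print(len(c),c.mean(0),q@D,q@L)
```

```text
x -0.3637 y 0.0982 Fx 1.02 Fy 0.62 Fz 0.38 z 0.2055 [0.04 0.14 0.02]
42 [142.9047619 226.9047619] 0.10253576220425564 -0.005029372933160806
```

View pics/t10.png

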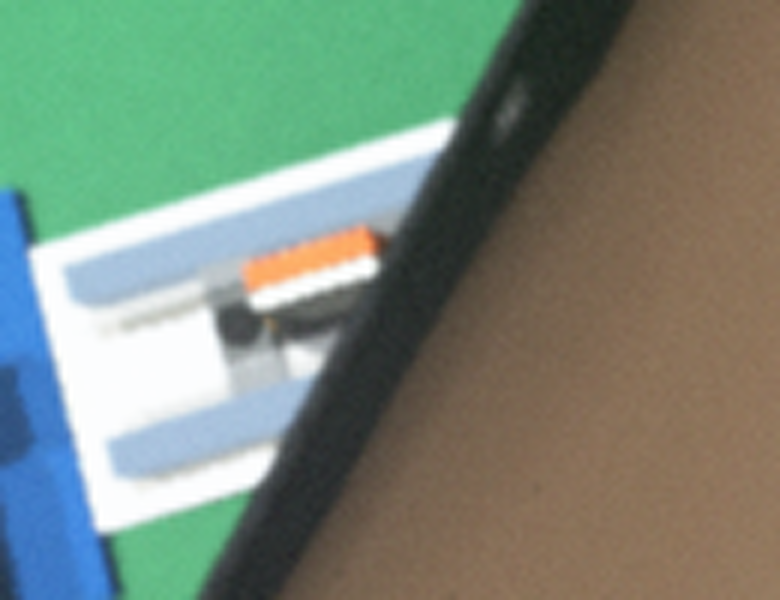

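The pad stands in place. A faint sliver of brass at (275,325) suggests the sled may have crept back up to about 1 mm on release. I'll close the fingers and nudge the pad's tail gently to be sure.

Request:
step_arm:
  plan:
    - [-0.14, -0.03, 0, 0, 20]
    - [-0.28, -0.07, 0, 0, 10]
    - [-0.42, -0.1, 0, 0, 0]
    - [-0.56, -0.13, 0, 0, 0]
    - [-0.7, -0.17, 0, 0, 0]
    - [-0.84, -0.197, 0, 0, 0]
    - [-0.84, -0.197, 0, 0, 0]
    - [-0.84, -0.197, 0, 0, 0]
  newtons: 20

```text
time_s: 16.08
tcp_pos: [0.5086, -0.2072, 0.2073]
eef_rot: [-179.9, -0.0, -73.3]
contact_force: [-0.3, -0.5, 0.4]
gripper_width: 0.0007
gripper_force: 0.0
```

Request:
step_arm:
  plan:
    - [-0.14, -0.03, 0, 0, 0]
    - [-0.28, -0.07, 0, 0, 0]
    - [-0.42, -0.1, 0, 0, 0]
    - [-0.56, -0.13, 0, 0, 0]
    - [-0.7, -0.17, 0, 0, 0]
    - [-0.83, -0.197, 0, 0, 0]
    - [-0.83, -0.197, 0, 0, 0]
    - [-0.83, -0.197, 0, 0, 0]
    - [-0.83, -0.197, 0, 0, 0]

```text
time_s: 16.83
tcp_pos: [0.4974, 0.0027, 0.2062]
eef_rot: [-180.0, -0.0, -73.6]
contact_force: [0.1, -0.5, -0.8]
gripper_width: 0.0005
gripper_force: 0.0
```

```bash
python3 -c "
from h import *
where()"
```

```text
x 0.0522 y 0.0008 Fx -0.49 Fy 0.07 Fz -0.82 z 0.2062 [-0.04  0.09 -0.03]
```

Request:
step_arm:
  plan:
    - [0, -0.003, 0.13, 0, 0]
    - [0, -0.003, 0.26, 0, 0]
    - [0, -0.003, 0.4, 0, 0]
    - [0, -0.003, 0.5, 0, 0]
    - [0, -0.003, 0.57, 0, 0]
    - [0, -0.003, 0.6, 0, 0]
    - [0, -0.003, 0.6, 0, 0]
    - [0, -0.003, 0.6, 0, 0]

```text
time_s: 17.5
tcp_pos: [0.4987, 0.0022, 0.0565]
eef_rot: [-180.0, -0.0, -73.7]
contact_force: [0.9, -0.1, 0.8]
gripper_width: -0.0
gripper_force: 0.0
```

Request:
step_arm:
  plan:
    - [-0.02, 0, 0, 0, 0]
    - [-0.04, 0, 0, 0, 0]
    - [-0.06, 0, 0, 0, 0]
    - [-0.076, 0, 0, 0, 0]
    - [-0.076, 0, 0, 0, 0]
    - [-0.076, 0, 0, 0, 0]

```text
time_s: 18.0
tcp_pos: [0.493, 0.0217, 0.0564]
eef_rot: [-180.0, 0.0, -73.6]
contact_force: [0.3, -0.7, -0.2]
gripper_width: 0.0004
gripper_force: 0.0
```

```bash
python3 -c "
from h import *
where()"
```

```text
x 0.0717 y -0.0003 Fx -0.78 Fy -0.14 Fz -0.18 z 0.0564 [ 0.02  0.13 -0.01]
```

Now 0.5 mm per row, in short calls.

Request:
step_arm:
  plan:
    - [-0.003, 0, 0, 0, 0]
    - [-0.006, 0, 0, 0, 0]
    - [-0.009, 0, 0, 0, 0]
    - [-0.012, 0, 0, 0, 0]
    - [-0.012, 0, 0, 0, 0]
    - [-0.012, 0, 0, 0, 0]

```text
time_s: 18.5
tcp_pos: [0.4921, 0.0239, 0.056]
eef_rot: [180.0, -0.0, -73.7]
contact_force: [-0.1, -0.4, -0.5]
gripper_width: 0.0004
gripper_force: 0.3
```

Request:
step_arm:
  plan:
    - [-0.002, 0, 0, 0, 0]
    - [-0.004, 0, 0, 0, 0]
    - [-0.006, 0, 0, 0, 0]
    - [-0.008, 0, 0, 0, 0]
    - [-0.008, 0, 0, 0, 0]
    - [-0.008, 0, 0, 0, 0]

```text
time_s: 19.0
tcp_pos: [0.4919, 0.0254, 0.0565]
eef_rot: [-180.0, -0.1, -73.6]
contact_force: [1.1, -6.2, 3.1]
gripper_width: 0.0008
gripper_force: 3.3
```

```bash
python3 -c "
from h import *
where()"
```

```text
x 0.0756 y -0.0003 Fx -6.30 Fy 0.70 Fz 3.15 z 0.0565 [-2.38 -0.48 -0.01]
```

Firm at 6.3 N, so the sled is against the stop. Backing off and clearing the arm.

Request:
step_arm:
  plan:
    - [0.003, 0, 0, 0, 0]
    - [0.006, 0, 0, 0, 0]
    - [0.012, 0, 0, 0, 0]
    - [0.04, 0, 0, 0, 0]
    - [0.08, 0, -0.05, 0, 0]
    - [0.1, 0, -0.2, 0, 0]
    - [0.1, 0, -0.35, 0, 0]
    - [0.1, 0, -0.5, 0, 0]
    - [0.1, 0, -0.6, 0, 0]
    - [0.1, 0, -0.6, 0, 0]

```text
time_s: 19.83
tcp_pos: [0.5017, 0.0024, 0.212]
eef_rot: [-179.5, -0.0, -73.6]
contact_force: [0.5, 0.3, 0.7]
gripper_width: 0.0003
gripper_force: 0.0
```

Request:
step_arm:
  plan:
    - [0.15, 0, 0, 0, 0]
    - [0.3, 0, 0, 0, 0]
    - [0.45, 0, 0, 0, 0]
    - [0.6, 0, 0, 0, 0]
    - [0.75, 0, 0, 0, 0]
    - [0.9, 0, 0, 0, 0]
    - [1, 0, 0, 0, 0]
    - [1, 0, 0, 0, 0]
    - [1, 0, 0, 0, 0]

```text
time_s: 20.58
tcp_pos: [0.5686, -0.2393, 0.2047]
eef_rot: [179.9, 0.1, -73.8]
contact_force: [0.6, 0.6, 0.2]
gripper_width: 0.0005
gripper_force: 0.0
```

Request:
step_arm:
  plan:
    - [0.15, 0.1, 0, 0, 0]
    - [0.3, 0.2, 0, 0, 0]
    - [0.45, 0.3, 0, 0, 0]
    - [0.6, 0.4, 0, 0, 0]
    - [0.75, 0.45, 0, 0, 0]
    - [0.9, 0.5, 0, 0, 0]
    - [1, 0.5, 0, 0, 0]
    - [1, 0.5, 0, 0, 0]
    - [1, 0.5, 0, 0, 0]
    - [1, 0.5, 0, 0, 0]
    - [1, 0.5, 0, 0, 0]

```text
time_s: 21.5
tcp_pos: [0.5198, -0.5115, 0.2064]
eef_rot: [-180.0, 0.0, -73.6]
contact_force: [-0.6, -0.3, 0.3]
gripper_width: 0.0005
gripper_force: 0.0
```

Run:
```python
from h import *
where()
t=eyes.capture("top")[185:285,90:220,::-1]; s=eyes.capture("side")[225:325,235:305,::-1]
cv2.imwrite("pics/end.png",np.hstack([cv2.resize(x,None,fx=4,fy=4,interpolation=cv2.INTER_CUBIC) for x in(t,s)]))
```

```text
x -0.4475 y 0.1240 Fx -0.12 Fy 0.67 Fz 0.32 z 0.2064 [ 0.01  0.09 -0.  ]
```

View pics/end.png

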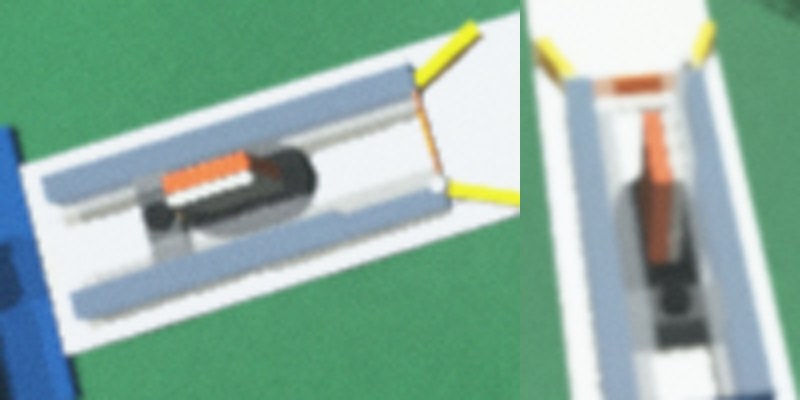

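The gate is shut at (428,130), the sled sits against the stop with its nose at about (183,215), and the pad is upright and released. The arm is clear, so I'm handing in.

```bash
python3 -c "
from plant import workorder
print(workorder.close_job())"
```

```text
the job is handed in; nothing more can be done
None
```

The job is handed in, with no verdict returned: the sled is home against the stop (8.5 N was the highest force reading I saw), released with the gate shut behind it and nothing else on the bench touched, though how flush the plunger sits was judged only by feel and from the pictures.

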